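# Set a showcase door's stay on its middle hole

### The arm

A 6-joint arm with a two-finger parallel gripper is mounted at the origin on the work surface. World frame = base frame: x ahead of the robot, y to its left, z up, the work surface at z = 0. Lengths are in m, angles in degrees, forces in N, time in s.
With the tool pointing down it reaches from about 0.4 to 0.825 m from the base axis. Payload 7 kg.
Tool frame: the origin (TCP) lies midway between the tips of the shut fingers; the grasp point (between the pads) lies 19 mm behind it; y points along the fingers, z is the direction in which the jaws open and shut, and the axes are right-handed (so a half turn about y gives the same grasp; the last joint's range is limited). The gripper opens to 88 mm and grips with 3 to 60 N. Pads are 19 mm wide; open, the fingers measure 130 mm over their backs; the gripper's body (78 mm by 193 mm) begins 47 mm behind the grasp point.
Start: joints at [84.975, 20.546, 0.682, 0, -70.136, -16.507], TCP at [0.248, 0.628, 0.202] pointing down, gripper open.
Joint ranges: [-176.03, 176.03], [-82.01, 121.73], [-58.28, 71.71], [-173.87, 95.51], [-174.79, -0.11], [-173.66, 173.66]. Speed limits (degrees/s): [136.94, 136.94, 172.46, 180, 180, 180].

### API

Orientations are given as [roll, pitch, yaw] about the fixed x, y, z axes, in that order (R = Rz(yaw) Ry(pitch) Rx(roll)).
In Python, from plant import ctrl gives the robot as it stands.
- The arm moves only by the tool step_arm, never from a script. Its argument "rows" is a list that holds one entry, the list of rows, each a list of 7 numbers: the gripper command: -1 is shut, 1 is fully open, values between are in proportion, then the shift along the world's x, y, z in cm, then the turn, a rotation vector about the world's x, y, z in degrees. In form: [[[fingers, tx, ty, tz, rx, ry, rz], ...]]. A call has 1 to 12 rows; each row shifts and turns the commanded pose from where the row before left it; what a row does not reach is not made up. A row lasts 1/8 s, in which the tool goes at most 62.5 mm and 10.7 degrees, less where a joint would pass 70% of its speed; a pose out of reach is approached as far as the arm can. A call is refused whole if a number of a shift passes 6.25 or a number of a turn 10.7, either way. A call with a gripper value outside its range is refused whole. The fingers move at their own pace and stop on an object; the grip force is fixed at half the most. Time passes only in rows, so rows that do not move let the fingers close. It gives the time, the measured TCP pose, the force and the opening at its end, in the units of the state.
- ctrl.get_obs(): the state, without advancing time (a new reading comes with each control period).
- ctrl.snapshot(name): name is "scene" or "top"; returns the picture (480x640x3 uint8, blue, green, red); there is no depth.
- ctrl.camera_params(name): a dict with "vertical_fov" (degrees; the focal length in pixels is half the picture's height over the tangent of half this angle, whatever the lens; pixels are square), "cx", "cy" (the principal point, pixels), "rvec" (rotation vector, rad) and "tvec" (3), from world to camera coordinates, as OpenCV has them. Camera axes: x right, y down, z forward; pixel columns grow to the right and rows downward; lengths in m; the calibration is good to about 2 mm. A picture is of the moment at which its call begins. camera_params takes no time and is no camera call.
- ctrl.close_job(): hands the job in, once; it reports no verdict.
The state is a dict: "clock": time; "joint_pos": joint angles; "qvel": joint speeds; "tau": joint torques, N m; "tool_pos": TCP position; "orientation": TCP orientation; "force": force on the tool from outside, world axes, zero at the start; "moment": the same for the moment, N m; "opening": finger opening in m.
Only numpy, scipy, OpenCV 4.12 (cv2) and the standard library are available. Lean on these libraries where they do the work, as an engineer would, in place of code of your own. Each camera call takes 0.05 s, during which the arm holds its last target. There are 200 camera calls.

### The job

Leave the left door of the glass counter case standing part-open to air: take its stay by the ball knob, bring the door to the right width with it, and drop the stay's third hole (the middle one of the five) over the peg on the case's top rail, so that the bar lies fully down and the door is held. Feel the hole onto the peg gently, never forcing the bar against it, and leave the goods standing around where they are.

Things in the scene. Friction and masses are not known exactly. Their poses are not given: they have to be found in the camera images.
- case: glass counter showcase, dark wooden frame, 280 mm deep (its x), 600 wide (its y); heavy, fixed. Origin: centre of its underside; x points away from its two doors, y to the left seen from the door side, z up. Glass top and wooden top rails form one level face 205 mm above the counter. The doors face the robot; the right one is bolted shut, the left one carries the stay.
- door_hinge (a point): point on the left door's upright hinge axis at the height of the case top, fixed to the case. The leaf is 286 mm wide, 18 thick, 34 to 204 mm above the counter; it opens towards the robot (clockwise seen from above), free edge on the right. Found 0.2 to 0.62 rad open. The stiff hinge (about 0.5 N m, or 2.5 N at the stay's pivot) lets it stay where it is left.
- pivot (a point): the stay's pivot on the door's top edge, 200 mm from the hinge axis, 214.5 mm above the counter; moves with the door; axes as the door's: y points to the hinge axis, z up. The stay hangs here in a swivel fork: it turns sideways easily (about 0.03 N m), its tail lifts easily up to 1.2 rad and sinks by its own weight until level, where the fork stops it.
- stay: the stay: flat steel bar 22 mm wide, 5 thick, 215 long, 0.16 to 0.24 kg. Origin on the pivot, in mid-thickness; x along the bar to its tail, z up. Five round through holes, 11 mm diameter, on its centre line 62, 86, 110, 134 and 158 mm from the pivot. Found level, swung back along the door, tail to the hinge side, 0.05 to 0.5 rad in over the case from the door's line.
- hole3 (a point): centre of the stay's third hole (the middle one of five) at the underside of the bar: 110 mm from the pivot along the bar, 2.5 mm below its mid-thickness; axes as stay
- knob (a point): centre of the steel ball knob, 20 mm diameter, on an 11 mm stem above the bar's tail: 205 mm from the pivot along the bar, 28 mm above its mid-thickness (242.5 mm above the counter when level). Take it from above, across the ball, at any yaw; the bar's upper face lies 15.5 mm below the ball's lowest point. Axes as stay
- peg_place (a point): where the fixed peg belongs, on the case's top front rail: 24 mm behind the door's hinge axis and 165 mm to the right of it in the case's frame, at the height of the pin's flat top, 223.5 mm above the counter; axes as the case's. The pin really stands up to 4 mm off this point in the case's x and up to 6 mm in its y, as its plate was set by hand: look or feel for it.
- peg_plate (a point): centre of the case's top front rail under the peg's plate. The peg: steel plate 18 x 58 x 3 mm with slotted screw holes and an upright round pin 9 mm thick in its middle, flat top 18.5 mm above the rail; fixed, and the only fixed thing the stay touches. With the bar fully down, the pin's top is 11.5 mm above its underside. With the third hole on it the door is about 0.44 rad open.
- pocket_radio: loose small portable radio, 34 x 100 x 66 mm tall, standing on the case's glass top behind the stay's reach; origin at the centre of its underside
- clock_radio: loose white clock radio, 90 x 160 x 60 mm tall, standing on the right half of the case's glass top; origin at the centre of its underside
- recorder: loose flat black cassette recorder, 220 x 130 x 45 mm tall, on the counter; origin at the centre of its underside
- screwdriver: loose screwdriver 150 mm long lying on the counter; origin under its middle
- mug: loose white mug, 76 mm across, 90 mm tall, on the counter; origin at the centre of its underside
- battery: loose steel battery cell standing on end on the case's glass top, 34 mm across, 61 mm tall; origin at the centre of its underside
- brush: loose dusting brush 200 mm long lying left of the case; origin under its middle
- cleaner: loose white bottle, 52 mm across, 130 mm tall, left of the case; origin at the centre of its underside

How it is judged:
By the outcome, as a careful person would: the job done as asked, in the order asked, and still so for the second after the job is handed in, with the robot touching nothing.
It also fails if it takes over 58 s, if anything falls off the work surface, if the arm or the gripper's body presses on something with over 40 N, if the wrist force passes 120 N, or if a joint passes its speed limit or range.

## Working session

There is one attempt and no reset: what is moved stays moved. The work goes in short steps, Python scripts to look and compute and a tool call to move; the robot and the scene stay as the last step left them, time stands still between calls to the robot, and variables do not carry over. Pictures are saved under pics/ and viewed, about 8 in all and at most 12, crops included, and the job is handed in when it is done.

Besides the shell and the picture viewer there is one more tool, called after ">>>" as a command line: name --argument value ..., lists and objects as JSON in quotes. step_arm: Moves the arm, as the interface text tells. Its arguments: {"type":"object","properties":{"rows":{"type":"array"}},"required":["rows"]}

```bash
mkdir -p pics; cat > h.py <<'E'
import numpy as np, cv2
from plant import ctrl
def cam(n):
    p=ctrl.camera_params(n); f=240/np.tan(np.radians(p["vertical_fov"])/2)
    K=np.array([[f,0,p["cx"]],[0,f,p["cy"]],[0,0,1]]); return K,np.array(p["rvec"],float),np.array(p["tvec"],float)
def ray(n,u,v,z):
    K,r,t=cam(n); R=cv2.Rodrigues(r)[0]; c=-R.T@t; d=R.T@np.linalg.inv(K)@[u,v,1]
    return c+d*(z-c[2])/d[2]
def proj(n,P):
    K,r,t=cam(n); return cv2.projectPoints(np.array(P,float).reshape(-1,3),r,t,K,None)[0].reshape(-1,2)
E
python3 - <<'E'
from h import *
for n in("scene","top"):
    cv2.imwrite(f"pics/{n}0.png",ctrl.snapshot(n)); K,r,t=cam(n); R=cv2.Rodrigues(r)[0]; print(n,K[0,0],-R.T@t,R[2],ctrl.camera_params(n))
print(ctrl.get_obs())
E
```

```text
scene 528.9505392337145 [1.1538543  0.53719344 1.2260121 ] [-0.46370277 -0.4019372  -0.78957345] {'vertical_fov': 48.810311470085274, 'cx': 327.39314955414363, 'cy': 241.60265820635422, 'rvec': array([ 1.11689559,  2.49918401, -0.85071814]), 'tvec': array([ 0.35322925, -0.20824135,  1.71899006])}
top 611.9121673105162 [ 0.35528586 -0.01948771  1.66466181] [ 0.13180877  0.01058422 -0.99121866] {'vertical_fov': 42.83152938455519, 'cx': 327.3929235326327, 'cy': 246.99982126281168, 'rvec': array([ 2.1355422 , -2.15989182,  0.12988147]), 'tvec': array([0.00436421, 0.57160389, 1.60342031])}
{'clock': 0.1, 'joint_pos': array([ 8.49766800e+01,  2.05858004e+01,  6.39823250e-01, -1.73854601e-02,
       -7.01352141e+01, -1.65049901e+01]), 'qvel': array([ 0.00806335, -0.01337473,  0.14725627,  0.10571821,  0.05941099,
       -0.0091806 ]), 'tau': array([-4.31723483e-04, -5.84161699e+01,  2.93751490e+01,  7.01565027e+00,
        1.01857900e-02, -4.37059907e-05]), 'tool_pos': array([0.24757711, 0.62746032, 0.20094086]), 'orientation': array([-8.99175106e+01,  7.39736366e-03,  1.58465776e+02]), 'force': array([ 0.15520828, -0.2354992 ,  0.17311469]), 'moment': array([0.01848409, 0.00526896, 0.01369635]), 'opening': 0.08723016521989693}
```

View pics/scene0.png

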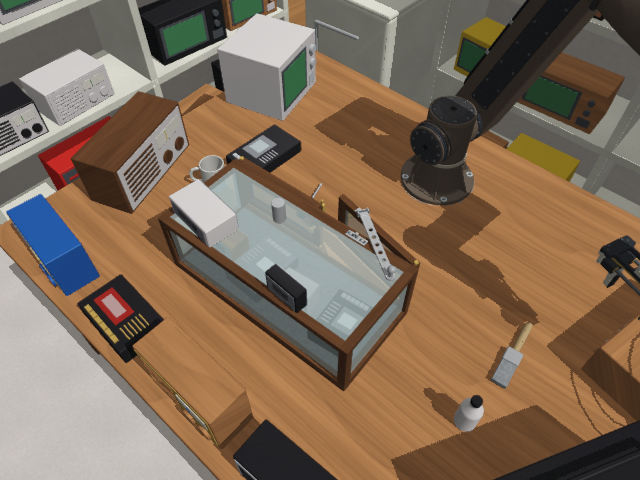

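View pics/top0.png

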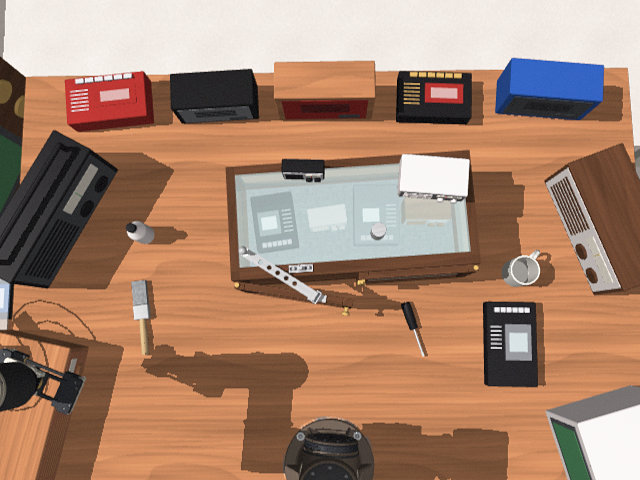

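The top view shows the stay from its pivot (~318,297) to its knob (~244,251), and the peg plate (~300,268). I'll zoom into both views.

```bash
python3 - <<'E'
from h import *
a=cv2.imread("pics/top0.png")[236:312,225:355]; b=cv2.imread("pics/scene0.png")[190:290,330:430]
a=cv2.resize(a,None,fx=6,fy=6,interpolation=cv2.INTER_CUBIC)
cv2.imwrite("pics/c1.png",a)
cv2.imwrite("pics/c2.png",cv2.resize(b,None,fx=6,fy=6,interpolation=cv2.INTER_CUBIC))
E
```

```text
(no output)
```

View pics/c1.png

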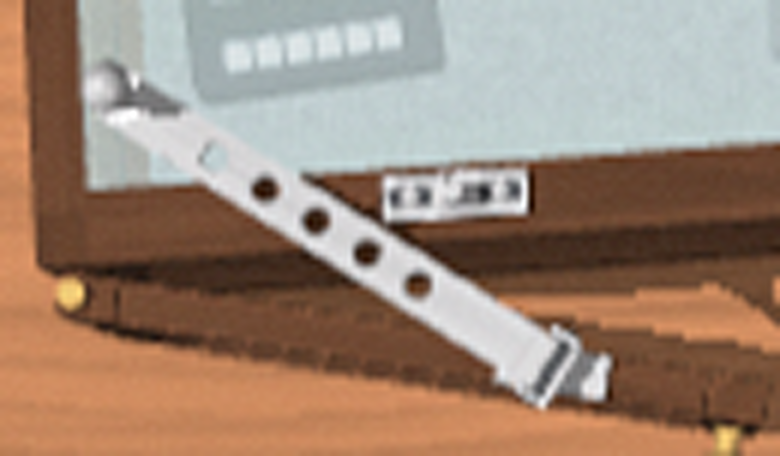

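View pics/c2.png

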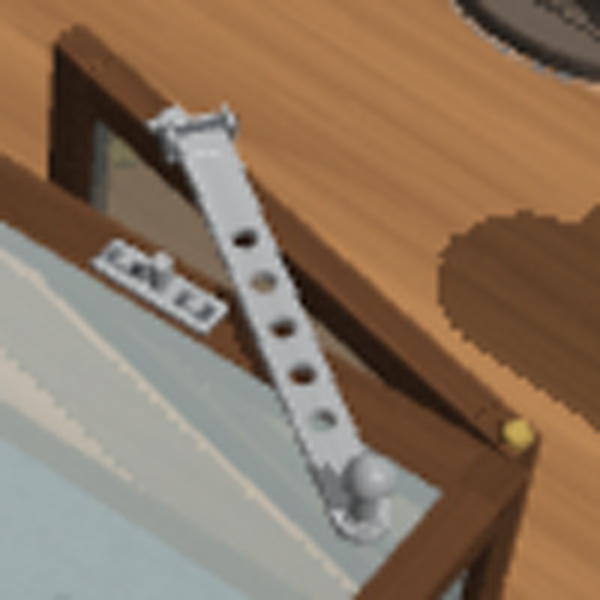

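The crops show five holes, the ball knob, the brass hinge cap and the peg plate with its pin clearly in both views. Next I fit one model to both cameras.

```bash
cat > fit.py <<'E'
from h import *
from scipy.optimize import least_squares
def up(pts,o): return (np.array(pts,float)+.5)/6-.5+o
hT=up([(418,284),(366,252),(316,220),(264,188),(213,155)],(225,236)); hS=up([(245,238),(263,281),(283,327),(302,374),(322,419)],(330,190))
kT=up([(109,84)],(225,236));kS=up([(371,476)],(330,190))
r=np.array([62,86,110,134,158])/1e3
def stay(p):
    d=np.array([np.cos(p[2]),np.sin(p[2])]);P=np.array(p[:2])
    H=np.c_[P+r[:,None]*d,np.full(5,.2165)]; return H,np.r_[P+.205*d,.2425]
E
python3 - <<'E'
from fit import *
def res(p,w):
    H,k=stay(p); o=[]
    for n,h,kk in(("top",hT,kT),("scene",hS,kS)):
        if n in w:o+=[proj(n,H)-h,proj(n,k)-kk]
    return np.concatenate(o).ravel()
for w in(("top",),("scene",),("top","scene")):
    s=least_squares(lambda p:res(p,w),[.6,.0,.9],x_scale=[.1,.1,1]); print(w,s.x,np.degrees(s.x[2]),"rms px",np.sqrt(np.mean(s.fun**2)),"knob",stay(s.x)[1])
    if len(w)==2: print(s.fun.reshape(-1,2).round(2).tolist())
for z in(.205,.208,.212): print("hinge",z,ray("top",*up((71,293),(225,236)),z)[:2],ray("scene",*up((518,433),(330,190)),z)[:2])
pT=up([(384,176),(529,168),(529,213),(384,221)],(225,236));pS=up([(118,240),(228,305),(212,332),(93,262)],(330,190))
for n,p in(("top",pT),("scene",pS)):
    Q=np.array([ray(n,*q,.208)[:2] for q in p]); print("plate",n,Q.mean(0),(Q*1e3).round(1).tolist())
print("pin tip",ray("scene",*up((161,260),(330,190)),.2235)[:2], ray("top",*up((452,180),(225,236)),.2235)[:2])
# case outline
C=np.array([ray("top",*q,.205)[:2] for q in[(227,168),(469,151),(480,263),(232,281)]]);print(C.round(3).tolist())
# longest wood/glass edge direction
E
```

```text
('top',) [0.42872212 0.02378417 0.99236251] 56.858183617202954 rms px 0.16985161836585994 knob [0.54079833 0.19543476 0.2425    ]
('scene',) [0.42764464 0.02370036 1.0027725 ] 57.45463199327749 rms px 0.1082650731549763 knob [0.53792793 0.19650834 0.2425    ]
('top', 'scene') [0.42836431 0.02380563 0.99792229] 57.17673572680286 rms px 0.3590751949227885 knob [0.53948445 0.19607667 0.2425    ]
[[-0.19, 0.4], [-0.03, 0.36], [-0.19, 0.33], [0.02, 0.31], [0.07, 0.47], [-0.7, 0.52], [-0.37, 0.1], [-0.26, 0.31], [-0.42, 0.18], [-0.34, 0.05], [-0.36, 0.43], [-0.63, 0.44]]
hinge 0.205 [0.46176697 0.21461503] [0.4584209  0.21410506]
hinge 0.208 [0.46154812 0.21413388] [0.46046426 0.21505438]
hinge 0.212 [0.46125632 0.21349235] [0.46318875 0.21632013]
plate top [0.49910093 0.06053155] [[506.8, 89.4], [509.4, 31.5], [491.4, 31.7], [488.8, 89.5]]
plate scene [0.49713494 0.06273684] [[491.4, 34.1], [487.4, 89.4], [502.5, 93.4], [507.2, 34.0]]
pin tip [0.49776183 0.06148505] [0.50333064 0.06142668]
[[0.748, 0.24], [0.782, -0.353], [0.506, -0.368], [0.47, 0.225]]
```

Both cameras agree to about 1 mm: pivot (0.428, 0.024), bar at 57°, knob (0.539, 0.196), pin (0.498, 0.061). I move above the knob with the jaws across the bar.

>>> step_arm --rows '[[[1,2.66,-3.93,1.5,0,0,7.1],[1,2.66,-3.93,1.5,0,0,7.1],[1,2.66,-3.93,1.5,0,0,7.1],[1,2.66,-3.93,1.5,0,0,7.1],[1,2.66,-3.93,1.5,0,0,7.1],[1,2.66,-3.93,1.5,0,0,7.1],[1,2.66,-3.93,0.5,0,0,7.1],[1,2.66,-3.93,0,0,0,7.1],[1,2.66,-3.93,0,0,0,7.1],[1,2.66,-3.93,0,0,0,7.1],[1,2.6,-3.85,0,0,0,7.1],[1,0,0,0,0,0,0]]]'

```text
clock: 1.6
tool_pos: [0.5407, 0.1939, 0.2961]
orientation: [-90.0, -0.1, -123.5]
force: [-0.4, 0.2, -0.6]
opening: 0.0877
```

>>> step_arm --rows '[[[1,-0.1,0.2,-2.0,0,0,0],[1,0,0,-2.0,0,0,0],[1,0,0,-2.0,0,0,0],[1,0,0,-1.0,0,0,0],[1,0,0,0,0,0,0]]]'

```text
clock: 2.22
tool_pos: [0.5383, 0.1985, 0.2262]
orientation: [-90.0, -0.1, -123.4]
force: [1.1, -0.0, 0.6]
opening: 0.0874
```

```bash
python3 - <<'E'
from h import *
o=ctrl.get_obs();print(o['tool_pos'],o['force'])
a=ctrl.snapshot("top")[190:300,210:350];b=ctrl.snapshot("scene")[180:300,330:450]
cv2.imwrite("pics/d.png",np.hstack([cv2.resize(a,(400,314),interpolation=2),cv2.resize(b,(314,314),interpolation=2)]))
E
```

```text
[0.53830228 0.19854531 0.22624286] [ 1.12825865 -0.04809031  0.62922883]
```

View pics/d.png

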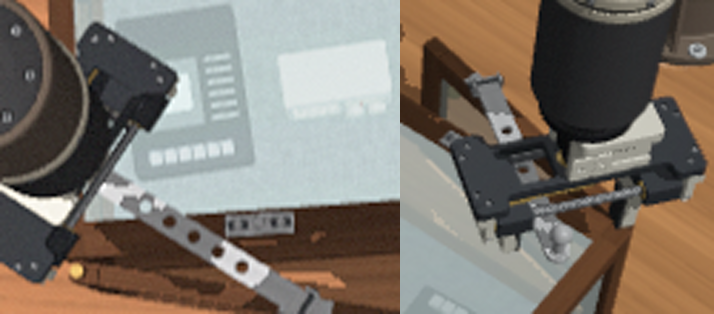

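The jaws straddle the knob, which sits at about (560,238) in the right panel. I check the offset by projection.

```bash
python3 - <<'E'
from h import *
from scipy.spatial.transform import Rotation as Rr
o=ctrl.get_obs();R=Rr.from_euler('xyz',o['orientation'],degrees=True).as_matrix();t=o['tool_pos'];print(R.round(2).tolist())
for name,P in(("tcp",t),("tip+",t+R[:,2]*.044),("tip-",t-R[:,2]*.044),("knob",[.5395,.196,.2425]),("knobS",[.5379,.1965,.2425])):
    u=proj("scene",P)[0];v=proj("top",P)[0]; print(name,(400+(u[0]-330)*2.617,(u[1]-180)*2.617),((v[0]-210)*2.857,(v[1]-190)*2.857))
E
```

```text
[[-0.55, 0.0, 0.83], [-0.83, 0.0, -0.55], [-0.0, -1.0, 0.0]]
tcp (np.float64(560.0001499074634), np.float64(245.03482441136586)) (np.float64(91.12649030661026), np.float64(174.58000820475064))
tip+ (np.float64(512.0657410765496), np.float64(255.5372826976549)) (np.float64(120.53048690267029), np.float64(130.47194610541382))
tip- (np.float64(607.3589483654091), np.float64(234.65848270977435)) (np.float64(61.53710827512981), np.float64(218.96616149047114))
knob (np.float64(559.006261971065), np.float64(233.811445044508)) (np.float64(91.67165766757181), np.float64(171.69526513089386))
knobS (np.float64(560.5901103569236), np.float64(233.00175466437457)) (np.float64(91.04866345376739), np.float64(173.6346068920402))
```

>>> step_arm --rows '[[[-1,0,-0.2,0,0,0,0],[-1,0,0,0,0,0,0],[-1,0,0,0,0,0,0],[-1,0,0,0,0,0,0],[-1,0,0,0,0,0,0],[-1,0,0,0,0,0,0]]]'

```text
clock: 3.08
tool_pos: [0.5388, 0.1964, 0.2267]
orientation: [-90.0, -0.0, -123.4]
force: [0.9, 0.1, 0.2]
opening: 0.0331
```

>>> step_arm --rows '[[[-1,0,0,0,0,0,0],[-1,0,0,0,0,0,0],[-1,0,0,0,0,0,0]]]'

```text
clock: 3.45
tool_pos: [0.5387, 0.1964, 0.2268]
orientation: [-90.0, 0.0, -123.4]
force: [0.3, -0.7, -0.6]
opening: 0.0037
```

```bash
cat > plan.py <<'E'
from h import *
from scipy.optimize import brentq
def tilt(h): return brentq(lambda t:.205*np.sin(t)+.028*np.cos(t)-.028-h,0,1)
def reach(h,z=.028,x=.205):
    t=tilt(h); return x*np.cos(t)-z*np.sin(t)
def piv(hg,th): return hg+.2*np.array([-np.sin(th),-np.cos(th)])   # th: world, from -y toward -x
def knob(hg,th,ph,h): return piv(hg,th)+reach(h)*np.array([np.cos(ph),np.sin(ph)])
def final(hg,peg):   # th,ph with hole3 on peg
    d=hg-peg; D=np.hypot(*d); a=np.arccos((.04+D*D-.0121)/(.4*D)); b=np.arctan2(d[0],d[1]); th=b+a
    v=peg-piv(hg,th); return th,np.arctan2(v[1],v[0])
E
python3 - <<'E'
from plan import *
hg=np.array([.4615,.2185]);peg=np.array([.498,.0613]);P0=np.array([.4284,.0238])
v=hg-P0;th0=np.arctan2(v[0],v[1]);k0=.5395,.196
th1,ph1=final(hg,peg);ph0=.998;print(np.degrees([th0,th1,ph0,ph1]),piv(hg,th0),piv(hg,th1),np.hypot(*v))
K=[knob(hg,th0,ph0,0),knob(hg,th0,ph0,.04)]
for s in np.linspace(0,1,13)[1:]: K.append(knob(hg,th0+s*(th1-th0),ph0+s*(ph1-ph0),.04))
K.append(knob(hg,th1,ph1,0))
print((np.array(K)*100).round(2).tolist());print((np.diff(K,axis=0)*100).round(2).tolist(),np.degrees(ph1-ph0)/12)
E
```

```text
[ 9.64833133 20.24365319 57.18118795 16.06819136] [0.42797992 0.021329  ] [0.39229737 0.03085407] 0.1974935441982851
[[53.91, 19.36], [53.39, 18.55], [54.05, 17.95], [54.67, 17.29], [55.24, 16.58], [55.77, 15.82], [56.25, 15.02], [56.67, 14.18], [57.05, 13.31], [57.36, 12.4], [57.62, 11.46], [57.81, 10.49], [57.94, 9.5], [58.01, 8.49], [58.93, 8.76]]
[[-0.52, -0.81], [0.66, -0.61], [0.62, -0.66], [0.57, -0.71], [0.53, -0.76], [0.48, -0.8], [0.43, -0.84], [0.37, -0.88], [0.31, -0.91], [0.26, -0.94], [0.19, -0.97], [0.13, -0.99], [0.07, -1.01], [0.92, 0.27]] -3.426083049708453
```

The opening is 3.7 mm, so the jaws missed the ball. I look again.

```bash
python3 - <<'E'
from h import *
a=ctrl.snapshot("top");b=ctrl.snapshot("scene")
cv2.imwrite("pics/topE.png",a);cv2.imwrite("pics/sceneE.png",b)
a=a[225:325,220:345];b=b[200:300,350:450]
cv2.imwrite("pics/e.png",np.hstack([cv2.resize(b,(500,500),interpolation=2),cv2.resize(a[:,:75],(300,400),interpolation=2) if 0 else cv2.copyMakeBorder(cv2.resize(a,(300,240),interpolation=2),0,260,0,0,cv2.BORDER_CONSTANT)]))
E
```

```text
(no output)
```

View pics/e.png

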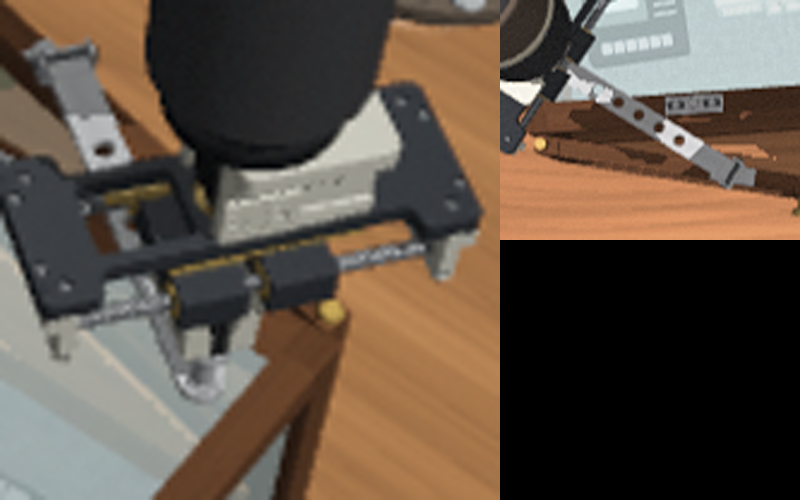

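```bash
python3 - <<'E'
from h import *
b=cv2.imread("pics/sceneE.png");a=cv2.imread("pics/topE.png")
c=cv2.resize(b[240:290,375:415],(480,600),interpolation=2); d=cv2.resize(a[225:275,225:250],(300,600),interpolation=2)
o=np.hstack([c,d]);o=np.clip(255*(o/255.)**.6,0,255).astype(np.uint8);cv2.imwrite("pics/f.png",o)
print(ctrl.get_obs()['opening'])
t=np.array([.5387,.1964,.2268])
for P in(t,t+[0,0,.019],[.5395,.196,.2425]):print((proj("scene",P)[0]-[375,240])*12,(proj("top",P)[0]-[225,225])*12)
E
```

```text
0.0013173140750032098
[184.73393469 397.79175644] [214.92137601 315.25298812]
[195.2101975  340.67750255] [200.42034492 303.10513383]
[189.10781187 352.11973272] [205.04021421 301.15617136]
```

View pics/f.png

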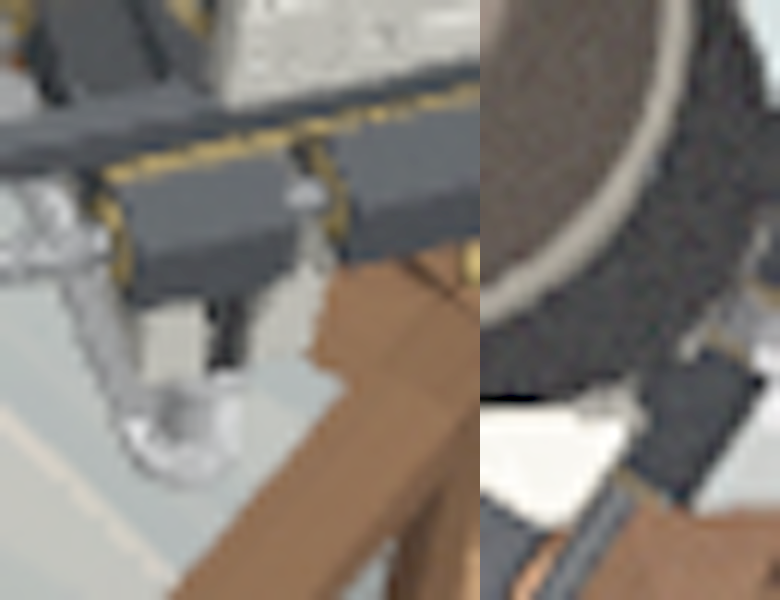

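```bash
python3 - <<'E'
from h import *
from scipy.spatial.transform import Rotation as Rr
t=np.array([.24758,.62746,.20094]);R=Rr.from_euler('xyz',[-89.92,0,158.466],degrees=True).as_matrix()
o=[]
for n,(r0,c0) in(("top",(335,0)),("scene",(215,540))):
    im=cv2.imread(f"pics/{n}0.png")[r0:r0+100,c0:c0+100];im=cv2.resize(im,(400,400),interpolation=2)
    for P,c in((t,(0,0,255)),(t+R[:,2]*.044,(0,255,0)),(t-R[:,2]*.044,(255,0,0)),(t-R[:,1]*.019,(0,255,255))):
        q=proj(n,P)[0];print(n,q); cv2.circle(im,tuple(int(x) for x in (q-[c0,r0])*4),4,c,1)
    o.append(np.clip(255*(im/255.)**.6,0,255).astype(np.uint8))
cv2.imwrite("pics/g.png",np.hstack(o))
E
```

```text
top [ 61.16020439 377.26130333]
top [ 78.12671431 384.08417186]
top [ 44.25523837 370.46318389]
top [ 57.53192264 377.90449644]
scene [619.74319979 306.15536481]
scene [605.37881608 291.34609838]
scene [634.69450232 321.56972767]
scene [623.55839683 301.75313601]
```

View pics/g.png

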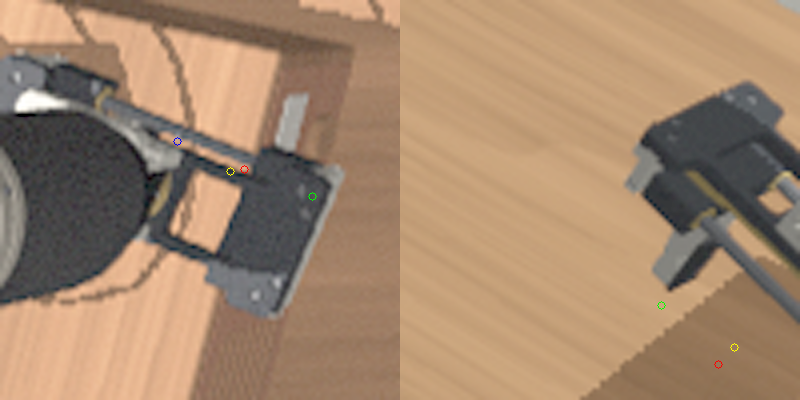

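```bash
cat >> h.py <<'E'
def tri(ut,us):
    A=[];b=[]
    for n,u in(("top",ut),("scene",us)):
        K,r,t=cam(n);R=cv2.Rodrigues(r)[0];c=-R.T@t;d=R.T@np.linalg.inv(K)@[*u,1];d/=np.linalg.norm(d);M=np.eye(3)-np.outer(d,d);A.append(M);b.append(M@c)
    A=np.vstack(A);b=np.hstack(b);x=np.linalg.lstsq(A,b,rcond=None)[0];return x,np.linalg.norm(A@x-b)
E
python3 - <<'E'
from h import *
print(tri((297/4,335+95/4),(540+270/4,215+288/4)))
a=cv2.imread("pics/scene0.png")
# edge-on: pixels of right tab pairs
for z in(.15,.2,.25,.3): print(z,ray("top",297/4,335+95/4,z)[:2],ray("scene",540+270/4,215+288/4,z)[:2])
o=ctrl.get_obs();print(o['joint_pos'],o['opening'])
cv2.imwrite("pics/i.png",cv2.resize(cv2.imread("pics/scene0.png")[180:340,520:640],(600,800)[::1],interpolation=2)[100:700])
E
```

```text
(array([0.29057542, 0.57479169, 0.27567048]), np.float64(0.011214969645724552))
0.15 [0.28803956 0.61982987] [0.1700389  0.58756252]
0.2 [0.29025941 0.59872557] [0.21575472 0.58522197]
0.25 [0.29247926 0.57762127] [0.26147053 0.58288143]
0.3 [0.2946991  0.55651697] [0.30718635 0.58054088]
[ 3.95689332e+01  1.01262292e+01 -1.02489372e+01  1.04587235e-03
 -6.96240058e+01  1.07000256e+02] 0.0013173140750032098
```

View pics/i.png

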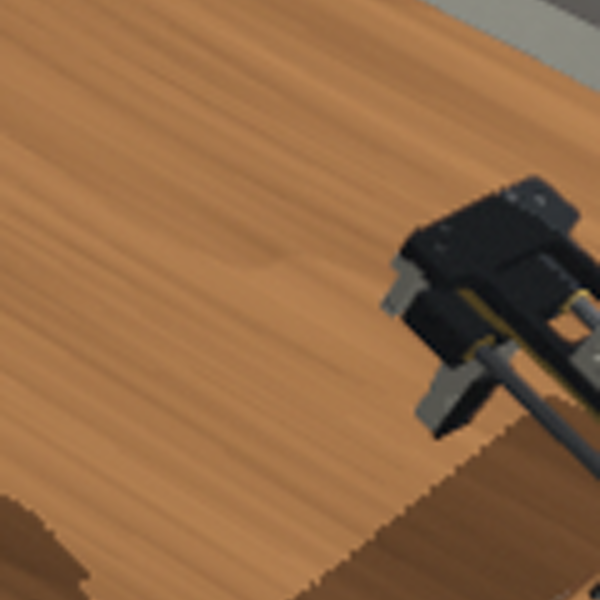

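View f and the start-pose crop both suggest the visible fingertips sit higher than I assumed. I open, go 8 mm lower (state TCP still 1.5 mm above the bar) and close again, watching the force.

>>> step_arm --rows '[[[0.3,0,0,0,0,0,0],[0.3,0,0,0,0,0,0],[0.3,0,0,0,0,0,0],[0.3,0,0,0,0,0,0],[0.3,0,0,0,0,0,0],[0.3,0,0,0,0,0,0],[0.3,0,0,-0.4,0,0,0],[0.3,0,0,-0.4,0,0,0],[0.3,0,0,0,0,0,0]]]'

```text
clock: 4.68
tool_pos: [0.5385, 0.1962, 0.2182]
orientation: [-90.0, -0.1, -123.4]
force: [-0.7, 0.7, 0.3]
opening: 0.0569
```

```bash
python3 - <<'E'
from h import *
from scipy.spatial.transform import Rotation as Rr
o=ctrl.get_obs();t=o['tool_pos'];R=Rr.from_euler('xyz',o['orientation'],degrees=True).as_matrix();print(t,o['force'],o['opening'])
b=ctrl.snapshot("scene");c0,r0,s=365,225,10
im=cv2.resize(b[r0:r0+60,c0:c0+60],None,fx=s,fy=s,interpolation=2);im=np.clip(255*(im/255.)**.7,0,255).astype(np.uint8)
g=o['opening']/2
for k,col in((g,(0,255,0)),(-g,(255,0,0))):
  for q in(-.0095,.0095):
    p=proj("scene",t+R[:,2]*k+R[:,0]*q)[0];cv2.circle(im,tuple(int(x) for x in (p-[c0,r0]+.5)*s),4,col,2)
p=proj("scene",[.5395,.196,.2425])[0];cv2.circle(im,tuple(int(x) for x in (p-[c0,r0]+.5)*s),42,(0,0,255),1)
cv2.imwrite("pics/j.png",im)
E
```

```text
[0.5384548  0.19620738 0.21815916] [-0.68453768  0.74770416  0.32226614] 0.05694835443127699
```

View pics/j.png

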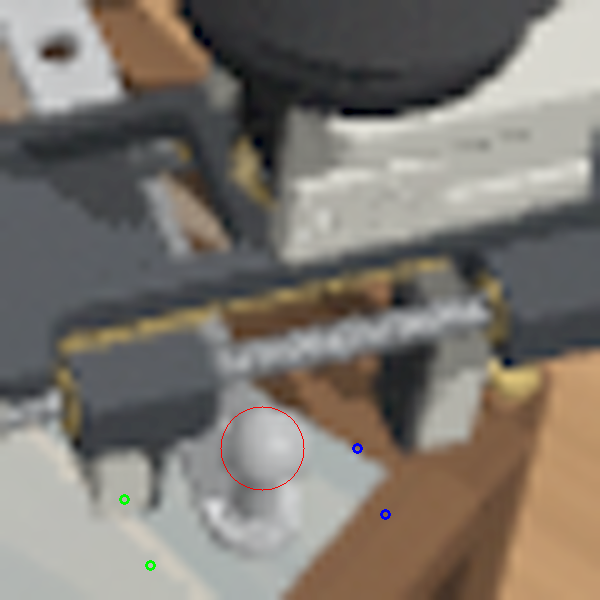

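The picture shows the ball at (262,447) well below the left and right pads, whose bottoms are at about (125,510) and (410,450). The real tips are about 22–26 mm above the reported TCP. I lower 11 mm more, which stays clear of the rail even if the state is right, and close.

>>> step_arm --rows '[[[0.3,0,0,-0.4,0,0,0],[0.3,0,0,-0.4,0,0,0],[0.3,0,0,-0.3,0,0,0],[-0.2,0,0,0,0,0,0],[-1,0,0,0,0,0,0],[-1,0,0,0,0,0,0],[-1,0,0,0,0,0,0],[-1,0,0,0,0,0,0],[-1,0,0,0,0,0,0]]]'

```text
clock: 5.85
tool_pos: [0.5388, 0.1964, 0.2078]
orientation: [-90.0, 0.0, -123.4]
force: [0.3, -0.6, 0.3]
opening: 0.0185
```

>>> step_arm --rows '[[[-1,0,0,0,0,0,0],[-1,0,0,0,0,0,0]]]'

```text
clock: 6.1
tool_pos: [0.5388, 0.1964, 0.2078]
orientation: [-90.0, 0.0, -123.4]
force: [-0.2, -0.1, -0.2]
opening: 0.018
```

>>> step_arm --rows '[[[-1,-0.05,-0.07,0.5,0,0,0],[-1,-0.04,-0.07,0.5,0,0,0],[-1,0,0,0,0,0,0]]]'

```text
clock: 6.48
tool_pos: [0.5379, 0.195, 0.2183]
orientation: [-90.0, 0.0, -123.4]
force: [1.1, -0.0, -0.9]
opening: 0.0181
```

The −0.9 N in z is half the bar's weight, so the knob is held. I finish the lift.

>>> step_arm --rows '[[[-1,-0.1,-0.15,0.75,0,0,0],[-1,-0.1,-0.16,0.75,0,0,0],[-1,-0.11,-0.18,0.75,0,0,0],[-1,-0.12,-0.18,0.75,0,0,0],[-1,0,0,0,0,0,0]]]'

```text
clock: 7.1
tool_pos: [0.5336, 0.1881, 0.2485]
orientation: [-90.0, 0.0, -123.4]
force: [2.5, 3.1, -0.6]
opening: 0.018
```

```bash
python3 - <<'E'
from h import *
o=ctrl.get_obs();print(o['tool_pos'],o['force'],o['opening'])
cv2.imwrite("pics/topK.png",ctrl.snapshot("top"));cv2.imwrite("pics/sceneK.png",ctrl.snapshot("scene"))
# auto hole finder in top around bar: dark blobs on bright bar
for f in("top0","topE","topK"):
    g=cv2.cvtColor(cv2.imread(f"pics/{f}.png"),6)[240:310,240:340]
    b=(g>150).astype(np.uint8);n,l,s,c=cv2.connectedComponentsWithStats(b);print(f,[(s[i][4],c[i].round(1)+[240,240]) for i in range(1,n) if s[i][4]>40])
E
```

```text
[0.53360602 0.18809478 0.24852156] [ 2.45945954  3.07030084 -0.56260164] 0.01799915326308007
top0 [(np.int32(3400), array([288. , 264.2])), (np.int32(152), array([300.4, 268. ]))]
topE [(np.int32(1867), array([298. , 250.9])), (np.int32(165), array([254.7, 262.3])), (np.int32(147), array([294.4, 282.9])), (np.int32(285), array([266.1, 301.5])), (np.int32(184), array([299.6, 307. ]))]
topK [(np.int32(1820), array([299. , 250.9])), (np.int32(47), array([251.9, 264.1])), (np.int32(165), array([301.2, 286.4])), (np.int32(478), array([279.6, 303.6]))]
```

>>> step_arm --rows '[[[-1,0.66,-0.63,0,0,0,-3.43],[-1,0.62,-0.68,0,0,0,-3.43],[-1,0.57,-0.73,0,0,0,-3.43],[-1,0.53,-0.78,0,0,0,-3.43],[-1,0.48,-0.82,0,0,0,-3.43],[-1,0.43,-0.86,0,0,0,-3.43],[-1,0.37,-0.9,0,0,0,-3.43],[-1,0.31,-0.93,0,0,0,-3.43],[-1,0.26,-0.96,0,0,0,-3.43],[-1,0.19,-0.99,0,0,0,-3.43],[-1,0.13,-1.01,0,0,0,-3.43],[-1,0.07,-1.03,0,0,0,-3.43]]]'

```text
clock: 8.7
tool_pos: [0.5803, 0.0848, 0.2476]
orientation: [-90.0, 0.0, -164.7]
force: [2.6, 0.7, -1.0]
opening: 0.0182
```

>>> step_arm --rows '[[[-1,0,0,0,0,0,0],[-1,0,0,0,0,0,0]]]'

```text
clock: 8.95
tool_pos: [0.5798, 0.0852, 0.2476]
orientation: [-90.0, -0.0, -164.5]
force: [2.0, 1.3, -0.1]
opening: 0.0177
```

```bash
python3 - <<'E'
from h import *
o=ctrl.get_obs();print(o['tool_pos'],o['orientation'],o['force'],o['opening'])
a=ctrl.snapshot("top");b=ctrl.snapshot("scene");cv2.imwrite("pics/topL.png",a);cv2.imwrite("pics/sceneL.png",b)
A=cv2.resize(a[225:325,260:340],(400,500),interpolation=2);B=cv2.resize(b[180:280,330:410],(400,500),interpolation=2)
cv2.imwrite("pics/l.png",np.hstack([A,B]))
E
```

```text
[0.57975285 0.08515503 0.24756717] [-8.99928114e+01 -1.28507605e-02 -1.64526946e+02] [ 2.03698146  1.34948708 -0.12782895] 0.017721611344189973
```

View pics/l.png

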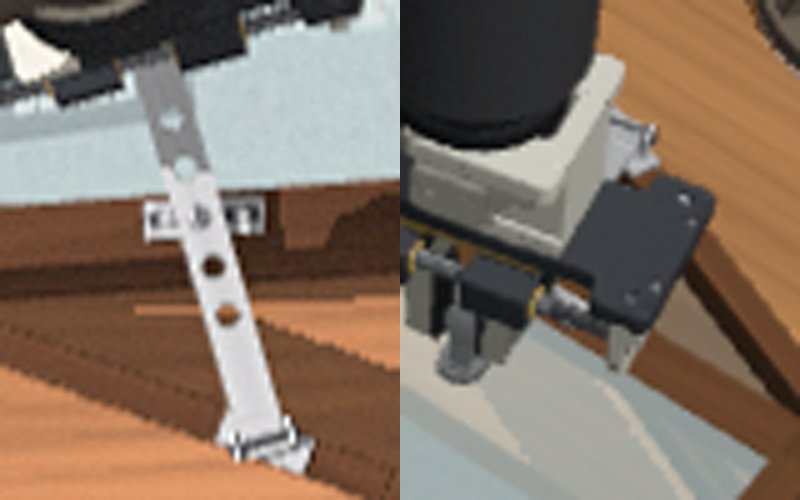

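The top crop shows holes 5–1 at (171,120), (186,166), (200,216), (214,265) and (227,314), with the pin showing through the third. I fit the tilted bar and work out the correction.

```bash
python3 - <<'E'
from plan import *
from scipy.optimize import least_squares
f=lambda p:(np.array(p,float)+.5)/5-.5+[260,225]
U=f([(227,314),(214,265),(200,216),(186,166),(171,120)]);r=np.array([62,86,110,134,158])/1e3
def res(p,h=.040):
    t=tilt(h);x=r*np.cos(t)-.0022*np.sin(t);z=.2145+r*np.sin(t)+.0022*np.cos(t)
    return (proj("top",np.c_[p[0]+x*np.cos(p[2]),p[1]+x*np.sin(p[2]),z])-U).ravel()
s=least_squares(res,[.39,.03,.28]);P=s.x[:2];ph=s.x[2];print(s.x,np.degrees(ph),s.fun.reshape(-1,2).round(2).tolist())
d=np.array([np.cos(ph),np.sin(ph)]);n=np.array([-d[1],d[0]])
plate=np.mean([ray("top",*q,.208)[:2] for q in f([(145,202),(262,196),(266,232),(148,241)])],0)
for peg in(np.array([.4991,.0605]),plate,np.array([.498,.0613])):
    e=peg-(P+.11*d);print("peg",peg,"along",e@d*1e3,"cross",e@n*1e3)
print("knob pred",P+reach(.04)*d,"level",P+.205*d)
P0=np.array([.4287,.0238]); m=(P+P0)/2;v=P-P0;L=np.hypot(*v);print("hinge from chord",m+np.array([v[1],-v[0]])/L*np.sqrt(.04-L*L/4),m-np.array([v[1],-v[0]])/L*np.sqrt(.04-L*L/4))
E
```

```text
[0.39289518 0.03306599 0.26823926] 15.36897766817492 [[0.15, 0.04], [-0.06, 0.06], [-0.07, 0.06], [-0.1, 0.24], [0.07, -0.41]]
peg [0.4991 0.0605] along -0.32221961400468124 cross -1.6949553259997971
peg [0.4987412  0.06057307] along -0.6488220572019074 cross -1.5294037399178477
peg [0.498  0.0613] along -1.1708553031116216 cross -0.6320266044130813
knob pred [0.58131696 0.08485626] level [0.59056419 0.08739798]
hinge from chord [0.46069056 0.22122493] [ 0.36090462 -0.16435894]
```

The third hole is within about 0.5 mm along the bar, but the peg lies about 1.6 mm to the right of it. I nudge the knob 3 mm across, turn with the bar, and lower to just above the pin.

>>> step_arm --rows '[[[-1,0.03,-0.15,0,0,0,-0.4],[-1,0.03,-0.14,0,0,0,-0.4],[-1,0.13,0.035,-0.5,0,0,0],[-1,0.13,0.035,-0.5,0,0,0],[-1,0.13,0.035,-0.5,0,0,0],[-1,0,0,0,0,0,0]]]'

```text
clock: 9.8
tool_pos: [0.584, 0.0831, 0.232]
orientation: [-90.0, -0.1, -165.4]
force: [3.1, 0.8, -0.8]
opening: 0.018
```

>>> step_arm --rows '[[[-1,0.06,0.015,-0.2,0,0,0],[-1,0.05,0.013,-0.2,0,0,0],[-1,0,0,0,0,0,0]]]'

```text
clock: 10.18
tool_pos: [0.5849, 0.0833, 0.2287]
orientation: [-90.0, -0.0, -165.4]
force: [0.4, 0.5, 0.8]
opening: 0.0182
```

>>> step_arm --rows '[[[-1,0.025,0.007,-0.1,0,0,0],[-1,0,0,0,0,0,0]]]'

```text
clock: 10.42
tool_pos: [0.5856, 0.0837, 0.2274]
orientation: [-90.0, -0.0, -165.4]
force: [1.2, 1.2, -1.8]
opening: 0.0181
```

>>> step_arm --rows '[[[-1,0.025,0.007,-0.1,0,0,0],[-1,0,0,0,0,0,0]]]'

```text
clock: 10.68
tool_pos: [0.5859, 0.0837, 0.2267]
orientation: [-90.0, 0.0, -165.4]
force: [1.2, -0.1, -1.1]
opening: 0.0182
```

>>> step_arm --rows '[[[-1,0.022,0.006,-0.1,0,0,0],[-1,0.022,0.006,-0.1,0,0,0],[-1,0,0,0,0,0,0]]]'

```text
clock: 11.05
tool_pos: [0.5864, 0.0838, 0.2247]
orientation: [-90.0, 0.0, -165.4]
force: [2.2, 1.2, 0.1]
opening: 0.0178
```

>>> step_arm --rows '[[[-1,0.022,0.006,-0.1,0,0,0],[-1,0.02,0.006,-0.1,0,0,0],[-1,0,0,0,0,0,0]]]'

```text
clock: 11.42
tool_pos: [0.5868, 0.0839, 0.2227]
orientation: [-90.0, 0.0, -165.4]
force: [1.8, 0.7, -1.1]
opening: 0.0177
```

The underside is now 3.5 mm below the pin's top with no vertical force, so the pin is in a hole. I lower the rest gently.

>>> step_arm --rows '[[[-1,0.035,0.01,-0.2,0,0,0],[-1,0.035,0.01,-0.2,0,0,0],[-1,0.03,0.008,-0.2,0,0,0],[-1,0,0,0,0,0,0]]]'

```text
clock: 11.92
tool_pos: [0.5879, 0.0842, 0.2165]
orientation: [-90.0, 0.0, -165.4]
force: [2.3, 1.5, -1.8]
opening: 0.0176
```

>>> step_arm --rows '[[[-1,0.03,0.008,-0.2,0,0,0],[-1,0.03,0.008,-0.2,0,0,0],[-1,0.03,0.008,-0.2,0,0,0],[-1,0,0,0,0,0,0]]]'

```text
clock: 12.42
tool_pos: [0.5887, 0.0844, 0.2106]
orientation: [-90.0, 0.0, -165.4]
force: [3.3, 0.9, -0.6]
opening: 0.018
```

>>> step_arm --rows '[[[-1,0.015,0.004,-0.1,0,0,0],[-1,0.015,0.004,-0.1,0,0,0],[-1,0,0,-0.05,0,0,0],[-1,0,0,0,0,0,0]]]'

```text
clock: 12.92
tool_pos: [0.5891, 0.0845, 0.2084]
orientation: [-90.0, 0.0, -165.4]
force: [3.7, 0.8, -0.2]
opening: 0.0183
```

>>> step_arm --rows '[[[-1,0,0,-0.05,0,0,0],[-1,0,0,0,0,0,0],[-0.2,0,0,0,0,0,0],[0,0,0,0,0,0,0],[0.2,0,0,0,0,0,0],[0.3,0,0,0,0,0,0],[0.3,0,0,0,0,0,0],[0.3,0,0,0,0,0,0]]]'

```text
clock: 13.92
tool_pos: [0.5889, 0.0845, 0.2078]
orientation: [-90.0, -0.0, -165.4]
force: [0.1, -1.2, 0.1]
opening: 0.0569
```

>>> step_arm --rows '[[[0.3,0,0,1,0,0,0],[0.3,0,0,2,0,0,0],[0.3,0,0,3,0,0,0],[0.3,0,0,3,0,0,0],[0.3,0,4,1,0,0,0],[0.3,0,5,0,0,0,0],[0.3,0,5,0,0,0,0],[0.3,0,5,0,0,0,0],[0.3,0,5,0,0,0,0],[0.3,0,5,0,0,0,0],[0.3,0,0,0,0,0,0]]]'

```text
clock: 15.3
tool_pos: [0.5883, 0.3777, 0.3068]
orientation: [-90.0, -0.1, -165.2]
force: [0.3, -1.3, -0.8]
opening: 0.057
```

```bash
python3 - <<'E'
from h import *
o=ctrl.get_obs();print(o['clock'],o['tool_pos'],o['force'],o['opening'])
a=ctrl.snapshot("top");b=ctrl.snapshot("scene");cv2.imwrite("pics/topM.png",a);cv2.imwrite("pics/sceneM.png",b)
A=cv2.resize(a[215:315,260:340],(400,500),interpolation=2);B=cv2.resize(b[180:280,310:390],(400,500),interpolation=2)
cv2.imwrite("pics/m.png",np.hstack([A,B]))
E
```

```text
15.3 [0.58825937 0.37773647 0.30677279] [ 0.30583181 -1.33992284 -0.75135868] 0.05704794171484768
```

View pics/m.png

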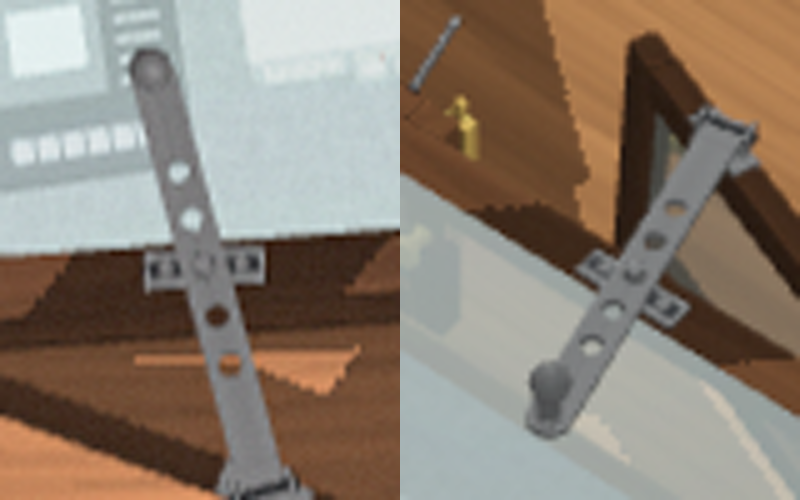

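The pin fills the third hole in both views, with two free holes on each side of it. I check numerically that the bar is level and the goods are unmoved.

```bash
python3 - <<'E'
from h import *
from scipy.optimize import least_squares
f=lambda p,o:(np.array(p,float)+.5)/5-.5+o
T=f([(230,364),(217,316),(204,266),(191,220),(179,173),(151,70)],(260,215));S=f([(276,208),(255,240),(234,274),(212,310),(192,345),(150,380)],(310,180))
r=np.array([62,86,110,134,158,205])/1e3;zz=np.array([.002]*5+[.028])
def P3(p):
    c,s=np.cos(p[3]),np.sin(p[3]);x=r*c-zz*s;return np.c_[p[0]+x*np.cos(p[2]),p[1]+x*np.sin(p[2]),.2145+r*s+zz*c]
S[:,0]+=0
def g(p):
    return np.r_[(proj("top",P3(p))-T).ravel(),(proj("scene",P3(p))-S+0).ravel()]
S=f([(676,208),(655,240),(634,274),(612,310),(592,345),(550,380)],(310,180))-[80,0]
s=least_squares(g,[.39,.03,.27,0]);print(s.x,"tilt deg",np.degrees(s.x[3]),"rms",np.sqrt(np.mean(s.fun**2)),"hole3",P3(s.x)[2])
a,b=cv2.imread("pics/top0.png"),cv2.imread("pics/topM.png")
for n,(x0,y0,x1,y1) in dict(pocket=(280,155,328,182),clock=(396,150,472,203),batt=(368,220,390,242),rec=(480,300,540,388),screw=(398,300,430,358),mug=(500,248,545,288),brush=(128,276,155,330),cleaner=(122,218,156,246)).items():
    t=a[y0:y1,x0:x1];m=cv2.matchTemplate(b[y0-8:y1+8,x0-8:x1+8],t,cv2.TM_CCOEFF_NORMED);_,v,_,l=cv2.minMaxLoc(m);print(n,(l[0]-8,l[1]-8),round(v,3))
E
```

```text
[0.39095545 0.03356173 0.25233587 0.00303544] tilt deg 0.17391809270278766 rms 0.26345511873285865 hole3 [0.49746559 0.06102341 0.21683389]
pocket (0, 0) 0.999
clock (0, 0) 1.0
batt (0, 0) 0.995
rec (0, 0) 0.988
screw (0, 0) 0.657
mug (0, 0) 0.999
brush (0, 0) 0.999
cleaner (4, 1) 0.523
```

```bash
python3 - <<'E'
from h import *
a,b=cv2.imread("pics/scene0.png"),cv2.imread("pics/sceneM.png");A,B=cv2.imread("pics/top0.png"),cv2.imread("pics/topM.png")
e=lambda i:cv2.Canny(i,60,150)
for n,p,q,(x0,y0,x1,y1) in(("screw S",a,b,(306,178,330,212)),("cleaner S",a,b,(450,392,488,434)),("screw T",A,B,(398,300,430,358)),("screw tip T",A,B,(412,325,430,358)),("cleaner T",A,B,(122,218,156,246))):
    m=cv2.matchTemplate(q[y0-8:y1+8,x0-8:x1+8],p[y0:y1,x0:x1],5);_,v,_,l=cv2.minMaxLoc(m)
    m=cv2.matchTemplate(e(q)[y0-8:y1+8,x0-8:x1+8],e(p)[y0:y1,x0:x1],5);_,w,_,k=cv2.minMaxLoc(m);print(n,l[0]-8,l[1]-8,round(v,3),"edge",k[0]-8,k[1]-8,round(w,2))
E
```

```text
screw S 0 0 0.541 edge 0 0 0.62
cleaner S 0 0 1.0 edge 0 0 0.99
screw T 0 0 0.657 edge 0 0 0.65
screw tip T 0 0 0.705 edge 2 5 0.56
cleaner T 4 1 0.523 edge 0 0 0.33
```

All goods match at zero shift; the low screwdriver scores look like the arm's shadow. I hand in.

```bash
python3 -c "
from plant import ctrl
print(ctrl.close_job())"
```

```text
the job is handed in; nothing more can be done
None
```

The left door now stands part-open, held by its stay. The third hole is over the peg and the bar lies fully down. I handed the job in at about 15.4 s of the 58 s allowed.

**What I did:** I took the stay by the ball knob, lifted its tail about 40 mm, swung it over the peg and brought the door to width. After a 3 mm correction from the top camera, I lowered the bar in 1–2 mm steps. The wrist force readings stayed within about 4 N throughout. Then I let go and moved the arm clear.

**Last checks:**
- **Hole and peg:** both views show the pin in the third hole, with two free holes on each side.
- **Bar level:** the fitted tilt is 0.17°, which is level within the measuring error. The third hole is within about 1.7 mm of where I first measured the pin.
- **Goods:** the pocket radio, clock radio, battery, recorder, mug and brush match at zero shift in the top view.

**What failed or disagreed:**
- **First grasp:** it closed on nothing. The fingertips looked about 22–26 mm higher than I took from the reported position, and I did not find out why. Going 19 mm lower got the grip. The first try did not visibly move the stay.
- **Grip opening:** the jaws stopped at 18 mm on the 20 mm ball, but the hold did not slip.
- **Screwdriver:** it matched at zero shift, but with weak scores (0.54–0.66), probably from the arm's shadow. An edge match on its tip alone suggested a shift of 2 and 5 pixels, also with a weak score (0.56).
- **Cleaner bottle:** it gave no usable match in the top view, probably because the arm was in the way. In the scene view it matched at zero shift.

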